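# Gently probe two brittle ferrite cores on the sloping test jig

## Robot

A 6-joint arm with a two-finger parallel gripper is mounted at the origin on the work surface. World frame = base frame: x ahead of the robot, y to its left, z up, the work surface at z = 0. Lengths are in m, angles in degrees, forces in N, time in s.
With the tool pointing down it reaches from about 0.375 to 0.9 m from the base axis. Payload 3.1 kg.
Tool frame: the origin (TCP) lies on the front face of the gripper's body, between the roots of the fingers; the fingertips stand 73 mm ahead of it and the grasp point (between the pads) lies 54 mm ahead of it; z points along the fingers, y is the direction in which the jaws open and shut (so a half turn about z gives the same grasp; the last joint's range is limited). The gripper opens to 85 mm and grips with 20 to 120 N. Pads are 22 mm wide; open, the fingers measure 114 mm over their backs; the gripper's body (76 mm by 85 mm) begins 54 mm behind the grasp point. The pads swing forward as they close: fully open they stand 13 mm farther back than shut.
Start: joints at [57.382, 30.224, 82.088, -0, 67.689, -10.227], TCP at [0.238, 0.578, 0.304] pointing down, gripper open.
Joint ranges: [-176.69, 176.69], [-43.24, 126.21], [12.49, 139.97], [-82, 262], [0, 151.66], [-163.58, 163.58]. Speed limits (degrees/s): [159.86, 159.86, 180, 180, 180, 180].

## Interface

Orientations are given as [roll, pitch, yaw] about the fixed x, y, z axes, in that order (R = Rz(yaw) Ry(pitch) Rx(roll)).
In Python, from plant import robot, optics, job_done gives the robot as it stands.
- The arm moves only by the tool move_arm, never from a script. Its argument "steps" is a list of rows, each a list of 7 numbers: the shift along the tool's x, y, z normalised to -1 to 1, where 1 is 0.5 m, then the turn, a rotation vector about the tool's x, y, z normalised to -1 to 1, where 1 is 30 degrees, then the opening, from 0 (shut) to 1 (fully open). In form: [[tx, ty, tz, ax, ay, az, hand], ...]. A call has 1 to 12 rows; each row is the pose to reach, as a shift and turn from the pose measured when the call began, along the tool's axes at that moment; what a row does not reach only later rows make up. A row lasts 1/8 s, in which the tool goes at most 62.5 mm and 10.7 degrees, less where a joint would pass 70% of its speed; a pose out of reach is approached as far as the arm can. A call with a number of a shift or a turn outside -1 to 1 is refused whole. A call with a gripper value outside its range is refused whole. The fingers move at their own pace and stop on an object; "force" is the grip in N (left out, the last holds). Time passes only in rows, so rows that repeat a pose let the fingers close. It gives the time, the measured TCP pose, the force and the opening at its end, in the units of the state.
- robot.get_obs(): the state, without advancing time (a new reading comes with each control period).
- optics.read_camera(name): name is "side" or "top" or "wrist"; returns a dict with "pixels" (420x560x3 uint8, red, green, blue), "depth" (420x560 float32, m along the optical axis (not along the pixel's ray), 0 where there is no reading), "mtx" (3x3 intrinsics, pixels), "k1" (the pictures are not rectified: a ray, as slopes to the right and down, at radius r is drawn at 1 + k1 r^2 times it, then the intrinsics apply), "rvec" (rotation vector, rad) and "tvec" (3), from world to camera coordinates, as OpenCV has them; the wrist camera has in their place "mount" (4x4, takes a point from camera to tool coordinates, whose origin is the TCP and whose axes are the flange's). Camera axes: x right, y down, z forward; pixel columns grow to the right and rows downward; lengths in m; the calibration is good to about 2 mm. A picture is of the moment at which its call begins: read the wrist's pose just before it.
- job_done(): hands the job in, once; it reports no verdict.
Trained networks look in a picture, given as the dict that the camera call returned (one of the last four; its "shot" number tells which), for a name from the list of things; names that differ only in an ending like _2 or _b are one class to them, and where a whole thing is asked for, a point or a joint stands for the part that bears it (a point fixed in the world has none). Each returns a list of dicts, best first, with "score" (0 to 1); they miss things now and then, are a little off and sometimes report something else, mostly with a low value. They report only what shows in the picture. A call takes as long as a camera call. They do not tell look-alikes from the thing itself.
- optics.find_in(picture, thing): "position" ([row, column] in pixels, amid what is visible of it).
- optics.tip_of(picture, thing): "position" ([row, column] in pixels: a listed point, or the origin of a listed thing).
The state is a dict: "t": time; "qpos": joint angles; "dq": joint speeds; "effort": joint torques, N m; "tcp_pos": TCP position; "ee_rot": TCP orientation; "force": force on the tool from outside, world axes, zero at the start; "wrist_torque": the same for the moment, N m; "opening": opening from 0.0 (shut) to 1.0 (fully open).
Only numpy, scipy, OpenCV 4.12 (cv2) and the standard library are available. Lean on these libraries where they do the work, as an engineer would, in place of code of your own. Each camera call takes 0.05 s, during which the arm holds its last target.

## Task

Take the hand probe from its leaning rest and, holding it square to the sloping face of the test jig, press its tip gently on the middle of the round core until its sprung seat gives by about 3 mm and stay there half a second; then do the same to the square core. The cores are brittle: never push on the cores or the jig with more than 10 N, and do not press the narrow bar-shaped core, which is done already. Finally lay the probe back in its rest, tip down on the foot, as it was, let go of it, and leave the things around undisturbed.

Things in the scene. Friction and masses are not known exactly. Their poses are not given: they have to be found in the camera images.
- jig: Fixed grey test jig, base 150 (x) x 190 (y) x 14 mm, carrying a sloping aluminium face. Origin: centre of its underside on the table; x points away from the robot's side, up the slope; y along the row of cores.
- jig_face: The jig's sloping face, plate 120 x 180 x 10 mm, 30 degrees from level, low edge towards the robot. Origin: centre of its upper surface, 80 mm above the table; z = outward normal, x up the slope, y along the row. Three cores on sprung seats stand along y through the origin, 52 mm apart, in any order, their tops parallel to the face and 18 mm proud of it.
- core_round_top (a point): Centre of the top of the round black ferrite core: disc 28 mm across, 6 mm thick, on a white seat 38 mm across. Moves with the seat.
- core_square_top (a point): Centre of the top of the square black ferrite core: 25 x 25 mm, 6 mm thick, on the same kind of white seat.
- core_bar_top (a point): Centre of the top of the narrow bar-shaped black ferrite core: 34 mm up the slope x 12 mm across; not to be pressed.
- core_round (a joint): How far the round core is pressed into the jig along the face's inward normal, 0 (up) to 0.008 m (stop). The spring starts at about 0.8 N and reaches 4 N at the stop; beyond the stop the force rises steeply. Springs back.
- core_square (a joint): The same for the square core.
- core_bar (a joint): The same for the bar-shaped core.
- rest: Fixed dark steel base of the probe rest; the plate is 150 (x, from -95 to +55 mm) x 85 x 14 mm. Origin: on the table, 20 mm ahead in x of the plate's centre.
- cradle: Open cradle where the probe leans. Origin: where the tip stands, on its foot pad (34 x 34 mm), 34 mm above the table; z = the leaning probe's axis, upward, 25 degrees from vertical, top towards the robot; x = out of the open side (away and up). Back plate: front face x = -10, up to z = 98 mm, 36 wide. Side cheeks: 28 mm apart inside, 36 outside, z 45 to 95, x up to 4 mm.
- rest_foot (a point): Centre of the upper face of the cradle's rubber foot pad, where the probe's tip stands (the cradle's origin).
- probe: Hand probe, about 70 g, 150 mm long: brass tip 6 mm across (z 0 to 20 mm), steel cone to z = 45, then a grey handle of 20 x 20 mm square section from z = 45 to 150. Origin: the end of the tip; z towards the handle end. It starts leaning in the cradle, tip on the foot; the handle above z = 98 mm is free to be grasped across y.
- probe_tip (a point): The end of the probe's brass tip (6 mm across).
- bin: Bystander: open blue bin of small cores, 100 x 130 x 50 mm; origin under its centre.
- pot: Bystander: grey plastic cup, 70 mm across, 90 mm tall; origin under its centre.
- gauge: Bystander: small metal instrument block 90 x 55 x 36 mm; origin under its centre.
Mind the look-alikes: they are no part of the job. Leave any red or turquoise look-alike of the rest alone.

How it is judged:
By the outcome, as a careful person would: the job done as asked, in the order asked, and still so for the second after the job is handed in, with the robot touching nothing.
It also fails if it takes over 59 s, if anything falls off the work surface, if the arm or the gripper's body presses on something with over 40 N, if the wrist force passes 120 N, or if a joint passes its speed limit or range.

## Working session

There is one attempt and no reset: what is moved stays moved. The work goes in short steps, Python scripts to look and compute and a tool call to move; the robot and the scene stay as the last step left them, time stands still between calls to the robot, and variables do not carry over. Pictures are saved under pics/ and viewed, and the job is handed in when it is done.

Besides the shell and the picture viewer there is one more tool, called after ">>>" by a JSON object that holds its "op" and its "data". move_arm: Moves the arm, as the interface text tells. Its arguments: {"type":"object","properties":{"steps":{"type":"array"},"force":{"type":"number"}},"required":["steps"]}

```bash
ls && mkdir -p pics
python3 - <<'E'
from plant import robot, optics
import cv2
print(robot.get_obs())
for n in ["side","top","wrist"]:
    p=optics.read_camera(n)
    cv2.imwrite(f"pics/{n}0.png",p["pixels"][:,:,::-1])
    print(n,p["mtx"].tolist(),p["k1"],p.get("rvec"),p.get("tvec"),p.get("mount"),p["shot"])
E
```

```text
pics
{'t': 0.0, 'qpos': array([ 5.73800780e+01,  3.02792551e+01,  8.21559739e+01,  1.00513363e-03,
        6.76900068e+01, -1.02276118e+01]), 'dq': array([-0.09485857,  0.04570554,  0.08817548, -0.04663859,  0.057113  ,
        0.0580656 ]), 'effort': array([ 1.06703745e-03, -4.42340541e+01, -1.78027475e+01, -2.31284375e-04,
        8.38903827e-03, -3.19478886e-06]), 'tcp_pos': array([0.23775823, 0.57740687, 0.30293264]), 'ee_rot': array([-1.79876919e+02, -2.31510220e-02,  1.57607282e+02]), 'force': array([-0.07659814, -0.19147847, -0.24606464]), 'wrist_torque': array([ 0.01754854, -0.02337029,  0.00608372]), 'opening': 1.0055408986340764}
side [[437.78465267136346, 0.0, 279.91575020023464], [0.0, 437.78465267136346, 214.64081695962957], [0.0, 0.0, 1.0]] -0.07960288686194814 [ 2.13907074 -0.23179226  0.12479046] [-0.58336972  0.16510824  1.06848561] None 1
top [[395.40716605956595, 0.0, 274.39742200054513], [0.0, 395.40716605956595, 207.42986238494345], [0.0, 0.0, 1.0]] -0.013142097010204348 [ 2.15738794 -2.14127408  0.18033761] [-0.01197882  0.61842598  1.10566185] None 2
wrist [[292.9332003926433, 0.0, 279.5103596535653], [0.0, 292.9332003926433, 211.4815265817734], [0.0, 0.0, 1.0]] -0.03320726313817524 None None [[ 1.24380147e-05 -9.60659295e-01 -2.77729579e-01  7.07762737e-02]
 [ 9.99999068e-01 -3.67307382e-04  1.31529114e-03 -7.22498386e-04]
 [-1.36555878e-03 -2.77729336e-01  9.60658395e-01 -7.04489875e-02]
 [ 0.00000000e+00  0.00000000e+00  0.00000000e+00  1.00000000e+00]] 3
```

View pics/side0.png

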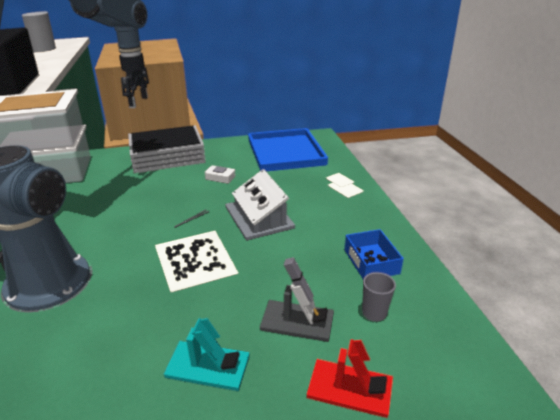

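View pics/top0.png

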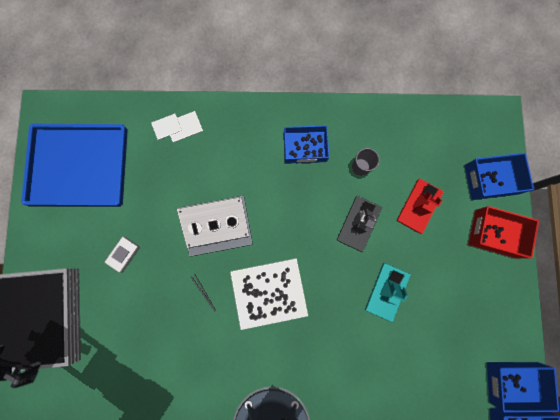

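View pics/wrist0.png

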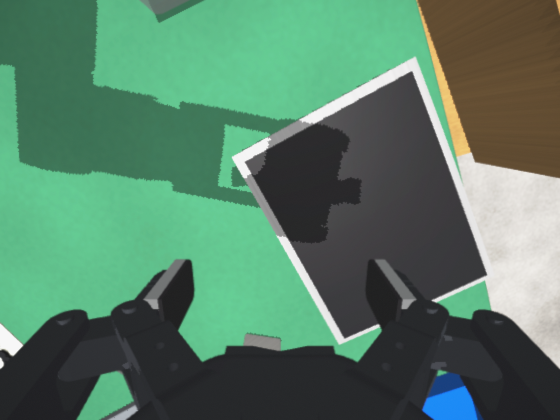

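The top view shows the dark steel rest with the probe at (360,222). Its look-alikes are turquoise at (388,291) and red at (420,205), and neither is to be touched. On the jig the bar is at (195,228), the square at (214,225) and the round at (232,222). I choose the dark rest and will check it in a close crop while measuring.

```bash
cat > h.py <<'E'
import numpy as np, cv2
from scipy.spatial.transform import Rotation as R
def camT(p,obs=None):
    if "rvec" in p and p["rvec"] is not None:
        Rm=cv2.Rodrigues(np.array(p["rvec"],float))[0]; t=np.array(p["tvec"],float).ravel()
        return Rm.T, -Rm.T@t
    Rt,tt=tool(obs); m=np.array(p["mount"]); return Rt@m[:3,:3], Rt@m[:3,3]+tt
def tool(o): return R.from_euler("xyz",o["ee_rot"],degrees=True).as_matrix(), np.array(o["tcp_pos"])
def ray(p,rc):
    K=p["mtx"]; d=np.array([[(rc[1]-K[0][2])/K[0][0],(rc[0]-K[1][2])/K[1][1]]]).T.ravel()
    u=d.copy()
    for _ in range(20): u=d/(1+p["k1"]*(u@u))
    return np.array([u[0],u[1],1.])
def px2w(p,rc,obs=None,z=None,depth=None):
    Rc,c=camT(p,obs); v=ray(p,rc)
    if z is not None:
        w=Rc@v; return c+w*(z-c[2])/w[2]
    if depth is None: depth=p["depth"][int(round(rc[0])),int(round(rc[1]))]
    return c+Rc@(v*depth)
def cloud(p,obs=None,box=None):
    H,W=p["depth"].shape
    r0,r1,c0,c1=box or (0,H,0,W)
    rr,cc=np.mgrid[r0:r1,c0:c1]; K=np.array(p["mtx"])
    d=np.stack([(cc-K[0,2])/K[0,0],(rr-K[1,2])/K[1,1]],-1); u=d.copy()
    for _ in range(20): u=d/(1+p["k1"]*(u**2).sum(-1,keepdims=True))
    D=p["depth"][r0:r1,c0:c1]; Rc,c=camT(p,obs)
    P=np.concatenate([u*D[...,None],D[...,None]],-1)@Rc.T+c
    return P,D>0,p["pixels"][r0:r1,c0:c1]
def proj(p,X,obs=None):
    Rc,c=camT(p,obs); q=(np.atleast_2d(X)-c)@Rc; u=q[:,:2]/q[:,2:]
    u=u*(1+p["k1"]*(u**2).sum(1,keepdims=True)); K=np.array(p["mtx"])
    return np.stack([u[:,1]*K[1,1]+K[1,2],u[:,0]*K[0,0]+K[0,2]],1)
E
python3 - <<'E'
from plant import robot, optics
from h import *
o=robot.get_obs()
ps={n:optics.read_camera(n) for n in ["side","top"]}
for n,p in ps.items():
    for th in ["jig","jig_face","core_round_top","core_square_top","core_bar_top","rest","rest_foot","probe","probe_tip","cradle","bin","pot","gauge"]:
        for r in optics.tip_of(p,th)[:3]:
            rc=r["position"]; 
            print(n,th,np.round(rc,1),round(r["score"],2),np.round(px2w(p,rc),3))
im=ps["top"]["pixels"][170:320,310:460,::-1]; a=cv2.resize(im,(400,400),interpolation=cv2.INTER_CUBIC)
im=ps["top"]["pixels"][180:270,165:265,::-1]; b=cv2.resize(im,(400,400),interpolation=cv2.INTER_CUBIC)
cv2.imwrite("pics/crop1.png",np.hstack([a,b]))
print(robot.get_obs()["t"])
E
```

```text
side jig [216.7 258.4] 0.93 [0.554 0.08  0.062]
side jig_face [194.  259.3] 0.92 [0.57  0.148 0.093]
side core_round_top [199.1 261.8] 0.39 [0.57  0.111 0.098]
side core_round_top [324.  306.9] 0.2 [ 0.594 -0.284  0.015]
side core_round_top [259.4 370.2] 0.2 [ 0.812 -0.105  0.013]
side core_square_top [192.2 256.4] 0.48 [0.562 0.153 0.097]
side core_square_top [314.4 317.3] 0.36 [ 0.617 -0.282  0.037]
side core_bar_top [181.6 246.4] 0.55 [0.545 0.228 0.093]
side rest [318.8 304. ] 0.97 [ 0.592 -0.268  0.015]
side rest [390.2 359. ] 0.9 [ 0.645 -0.464  0.015]
side rest [368.1 214.9] 0.72 [ 0.39  -0.357  0.015]
side rest_foot [384.4 375.6] 0.7 [ 0.672 -0.473  0.036]
side rest_foot [312.2 316.8] 0.58 [ 0.618 -0.273  0.034]
side rest_foot [358.6 228.1] 0.58 [ 0.417 -0.359  0.039]
side probe [315.1 320.5] 0.8 [ 0.622 -0.289  0.04 ]
side probe_tip [311.6 317.5] 0.62 [ 0.619 -0.277  0.039]
side cradle [381.  377.6] 0.95 [ 0.677 -0.469  0.039]
side cradle [313.  318.4] 0.69 [ 0.621 -0.277  0.035]
side cradle [360.7 228. ] 0.62 [ 0.417 -0.363  0.038]
side bin [260.5 369.8] 0.6 [ 0.809 -0.109 
[... 777 characters left out ...]
551 0.219 0.093]
top rest_foot [278.9 396.3] 0.93 [ 0.415 -0.36   0.036]
top rest_foot [147.9 304.3] 0.65 [ 0.81  -0.099  0.012]
top rest_foot [190.7 427. ] 0.64 [ 0.675 -0.465  0.033]
top probe [205.5 367.4] 0.73 [ 0.628 -0.282  0.037]
top probe_tip [209.7 370.5] 0.43 [ 0.616 -0.292  0.036]
top cradle [278.3 395.9] 0.96 [ 0.416 -0.36   0.035]
top cradle [191.6 426.5] 0.79 [ 0.673 -0.463  0.032]
top cradle [207.4 368.5] 0.69 [ 0.623 -0.286  0.035]
top bin [146.  303.5] 0.64 [ 0.815 -0.096  0.016]
top bin [214.6 362.1] 0.58 [ 0.592 -0.251  0.101]
top pot [168.1 360.9] 0.7 [ 0.728 -0.254  0.089]
top pot [254.8 123.1] 0.24 [0.479 0.43  0.029]
top gauge [253.  124.4] 0.7 [0.484 0.426 0.031]
1.55
```

View pics/crop1.png

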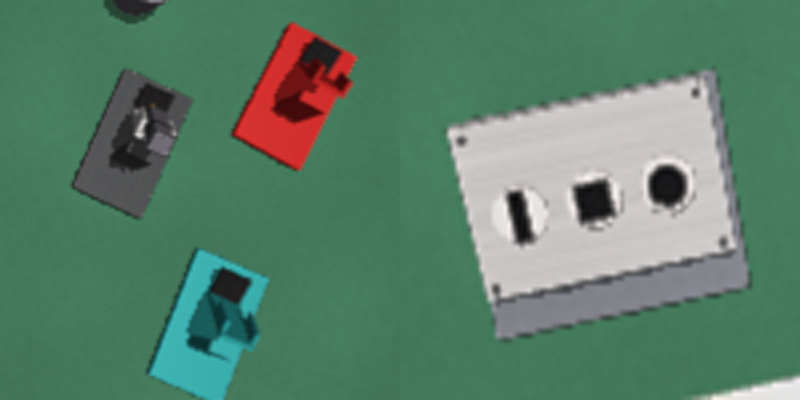

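The crop shows the dark grey rest with the grey probe in it at top (360,222), while the red and turquoise rests are empty. The core order from +y to -y is bar, square, round. Next I'll fit the poses from depth.

Run:
```python
from plant import robot, optics
from h import *
import pickle
ps={n:optics.read_camera(n) for n in ["side","top"]}
pickle.dump(ps,open("ps0.pkl","wb"))
def rect(pts):
    r=cv2.minAreaRect((pts[:,:2]*1000).astype(np.float32)); return r
p=ps["top"]
P,v,c=cloud(p,box=(185,260,330,395)); c=c.astype(int)
grey=v&(abs(c[...,0]-c[...,1])<25)&(abs(P[...,2]-0.014)<0.006)
print("rest top",rect(P[grey]),np.median(P[grey][:,2]))
P,v,c=cloud(p,box=(180,265,165,265)); c=c.astype(int)
m=v&(c.min(-1)>140)&(P[...,2]>0.03)&(P[...,2]<0.13)
Q=P[m]; ctr=Q.mean(0); 
for _ in range(3):
    u,s,vt=np.linalg.svd(Q-Q.mean(0),full_matrices=False); n=vt[2]*np.sign(vt[2][2]); d=(Q-Q.mean(0))@n; ctr=Q.mean(0); Q=Q[abs(d)<0.003]
print("face n",n,"tilt",np.degrees(np.arccos(n[2])),"yaw",np.degrees(np.arctan2(-n[1],-n[0])),ctr,len(Q))
# in-plane rectangle
az=np.arctan2(-n[1],-n[0]); xs=np.array([np.cos(az)*np.cos(np.radians(30)),np.sin(az)*np.cos(np.radians(30)),.5]); ys=np.cross(n,xs)
uv=np.stack([(Q-ctr)@xs,(Q-ctr)@ys],1); r=cv2.minAreaRect((uv*1000).astype(np.float32)); print(r)
print("ctr",ctr+xs*r[0][0]/1e3+ys*r[0][1]/1e3)
```

```text
rest top ((578.8945922851562, -263.09393310546875), (84.3820571899414, 150.6541290283203), 64.92904663085938) 0.013111556585142958
face n [-0.48850657 -0.096835    0.86717029] tilt 29.86854433997819 yaw 11.212199756739162 [0.57221377 0.16466936 0.08083953] 1705
((-3.102527618408203, 0.6682510375976562), (120.90613555908203, 180.00112915039062), 0.24709829688072205)
ctr [0.56944825 0.16480242 0.07928826]
```

```bash
cat >> h.py <<'E'
def axes(yaw,tilt):
    y=np.radians(yaw);t=np.radians(tilt)
    e=np.array([np.cos(y),np.sin(y),0]);k=np.array([0,0,1.])
    x=np.cos(t)*e+np.sin(t)*k; z=-np.sin(t)*e+np.cos(t)*k
    return np.stack([x,np.cross(z,x),z],1)
def toolR(A): return np.stack([-A[:,0],A[:,1],-A[:,2]],1)
def step(o,Rt,pt):
    R0,p0=tool(o); s=R0.T@(np.array(pt)-p0)/0.5
    a=np.degrees(R.from_matrix(R0.T@Rt).as_rotvec())/30
    return np.round(np.r_[s,a],4)
E
python3 - <<'E'
from plant import robot
from h import *
A=axes(-25.1,25); foot=np.array([0.619,-0.281,0.034])
tgt=foot+A@[0,0,.174+.11]
print(tgt); o=robot.get_obs()
print(step(o,toolR(A),tgt), step(o,toolR(A),(o["tcp_pos"]+tgt)/2)); print(toolR(A))
E
```

```text
[ 0.51031039 -0.23008606  0.29139141]
[-1.1191 -1.2866  0.0251  0.0196 -0.8332  0.0889] [-0.5595 -0.6433  0.0125  0.0196 -0.8332  0.0889]
[[-8.20724054e-01  4.24199423e-01  3.82709912e-01]
 [ 3.84455240e-01  9.05568799e-01 -1.79274423e-01]
 [-4.22618262e-01  2.77555756e-17 -9.06307787e-01]]
```

>>> {"op": "move_arm", "data": {"steps": [[-0.64,-0.64,0,0.02,-0.83,0.09,0.6],[-0.64,-0.64,0,0.02,-0.83,0.09,0.6],[-0.64,-0.64,0,0.02,-0.83,0.09,0.6],[-0.64,-0.64,0,0.02,-0.83,0.09,0.6],[-0.64,-0.64,0,0.02,-0.83,0.09,0.6],[-0.64,-0.64,0,0.02,-0.83,0.09,0.6],[-0.64,-0.64,0,0.02,-0.83,0.09,0.6],[-0.64,-0.64,0,0.02,-0.83,0.09,0.6],[-0.64,-0.64,0,0.02,-0.83,0.09,0.6]]}}

```text
t: 2.78
tcp_pos: [0.4126, 0.1589, 0.3042]
ee_rot: [180.0, 24.9, 154.6]
force: [0.5, 0.7, -0.6]
opening: 0.599
```

Run:
```python
from plant import robot
from h import *
A=axes(-25.1,25); foot=np.array([0.619,-0.281,0.034])
tgt=foot+A@[0,0,.174+.11]
o=robot.get_obs()
print(o["t"],o["tcp_pos"],o["qpos"],step(o,toolR(A),tgt))
```

```text
2.775 [0.41259974 0.15886599 0.3041992 ] [ 14.48997869  13.62250124 116.14045068 -28.83265838  33.99396271
 -28.34967989] [-0.4515 -0.6194  0.2377 -0.0024 -0.0022 -0.008 ]
```

>>> {"op": "move_arm", "data": {"steps": [[-0.45,-0.62,0.238,0,0,0,0.6],[-0.45,-0.62,0.238,0,0,0,0.6],[-0.45,-0.62,0.238,0,0,0,0.6],[-0.45,-0.62,0.238,0,0,0,0.6],[-0.45,-0.62,0.238,0,0,0,0.6],[-0.45,-0.62,0.238,0,0,0,0.6],[-0.45,-0.62,0.238,0,0,0,0.6],[-0.45,-0.62,0.238,0,0,0,0.6],[-0.45,-0.62,0.238,0,0,0,0.6]]}}

```text
t: 3.9
tcp_pos: [0.5094, -0.2281, 0.2904]
ee_rot: [179.9, 24.8, 154.7]
force: [-0.1, 0.4, 1.6]
opening: 0.598
```

Run:
```python
from plant import robot,optics
from h import *
import pickle
o=robot.get_obs(); p=optics.read_camera("wrist"); pickle.dump((o,p),open("w1.pkl","wb"))
cv2.imwrite("pics/w1.png",p["pixels"][:,:,::-1])
for th in ["probe","probe_tip","rest_foot","rest","cradle"]:
    for r in optics.tip_of(p,th)[:2]: print(th,np.round(r["position"],1),round(r["score"],2),np.round(px2w(p,r["position"],o),4))
print(o["t"],o["tcp_pos"],o["ee_rot"],o["qpos"])
```

```text
probe [193.1 278.9] 0.83 [ 0.5676 -0.2564  0.1173]
rest_foot [ 52.1 104.7] 0.76 [ 0.4122 -0.3573  0.0339]
rest_foot [185.2 277.3] 0.62 [ 0.5769 -0.2625  0.09  ]
rest [156.3 280.1] 0.68 [ 0.5536 -0.2484  0.0809]
rest [ 24. 116.] 0.67 [ 0.3984 -0.3417  0.0136]
cradle [187.1 278.2] 0.86 [ 0.5735 -0.2599  0.099 ]
cradle [ 50.7 107. ] 0.86 [ 0.4122 -0.3556  0.032 ]
3.9 [ 0.50936902 -0.22809572  0.29042687] [179.91169322  24.80701479 154.730145  ] [ -37.77089304   20.93522266  106.69835551   11.13750039   28.5513607
 -111.19181239]
```

View pics/w1.png

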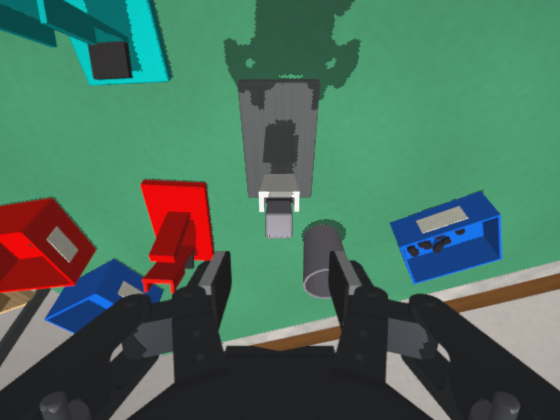

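The wrist view shows the dark rest centred at (280,140), with the probe's handle end at about (278,222) framed by the white cradle rim. The pot is clear at (322,260). Next I'll fit the handle.

Run:
```python
from h import *
import pickle
o,p=pickle.load(open("w1.pkl","rb"))
im=p["pixels"][60:260,210:350,::-1]; cv2.imwrite("pics/w1c.png",cv2.resize(im,(560,800))[:600]); cv2.imwrite("pics/w1c.png",cv2.resize(im[90:],(700,550)))
A=axes(-25.1,25); foot=np.array([0.619,-0.281,0.034])
P,v,c=cloud(p,o,box=(60,260,225,335))
L=(P-foot)@A
m=v&(P[...,2]>0.003)&(P[...,2]<0.022)
r=cv2.minAreaRect((P[m][:,:2]*1000).astype(np.float32)); print("rest",r,np.median(P[m][:,2]))
# end face
m=v&(L[...,2]>0.135)&(abs(L[...,1])<.03)
q=L[m]; print(len(q),q.min(0),q.max(0),np.median(q,0))
for r0 in range(130,180,2): print(r0+60, [tuple((L[r0,k]*1000).round(0).astype(int)) for k in (45,50,55,60)])
```

```text
rest ((614.60546875, -282.8400573730469), (134.55235290527344, 244.5576934814453), 75.82166290283203) 0.014352200314908803
930 [-0.013656   -0.02630116  0.13511444] [0.00678045 0.02807083 0.22826859] [-7.29576919e-03 -1.51189030e-04  1.51760754e-01]
190 [(np.int64(-18), np.int64(-8), np.int64(95)), (np.int64(-18), np.int64(-3), np.int64(95)), (np.int64(-18), np.int64(2), np.int64(94)), (np.int64(-18), np.int64(6), np.int64(93))]
192 [(np.int64(-18), np.int64(-7), np.int64(101)), (np.int64(-18), np.int64(-3), np.int64(100)), (np.int64(-18), np.int64(1), np.int64(101)), (np.int64(-18), np.int64(6), np.int64(100))]
194 [(np.int64(-16), np.int64(-7), np.int64(100)), (np.int64(-16), np.int64(-3), np.int64(100)), (np.int64(-16), np.int64(1), np.int64(101)), (np.int64(-16), np.int64(6), np.int64(100))]
196 [(np.int64(-72), np.int64(1), np.int64(355)), (np.int64(-14), np.int64(-3), np.int64(99)), (np.int64(-14), np.int64(1), np.int64(100)), (np.int64(-14), np.int64(6), np.int64(100))]
198 [(np.int64(-13), np.int64(-7), np.int64(105)), (np.int64(-13), np.int64(-3), np.int64(104)), (np.int64(-
[... 3059 characters left out ...]
 np.int64(-6), np.int64(153)), (np.int64(1), np.int64(-2), np.int64(152)), (np.int64(1), np.int64(1), np.int64(153)), (np.int64(1), np.int64(5), np.int64(152))]
234 [(np.int64(3), np.int64(-6), np.int64(150)), (np.int64(3), np.int64(-2), np.int64(152)), (np.int64(3), np.int64(1), np.int64(151)), (np.int64(3), np.int64(5), np.int64(152))]
236 [(np.int64(4), np.int64(-6), np.int64(152)), (np.int64(5), np.int64(-2), np.int64(151)), (np.int64(5), np.int64(1), np.int64(151)), (np.int64(4), np.int64(5), np.int64(152))]
238 [(np.int64(7), np.int64(-6), np.int64(150)), (np.int64(6), np.int64(-2), np.int64(151)), (np.int64(95), np.int64(2), np.int64(-80)), (np.int64(96), np.int64(10), np.int64(-82))]
```

View pics/w1c.png

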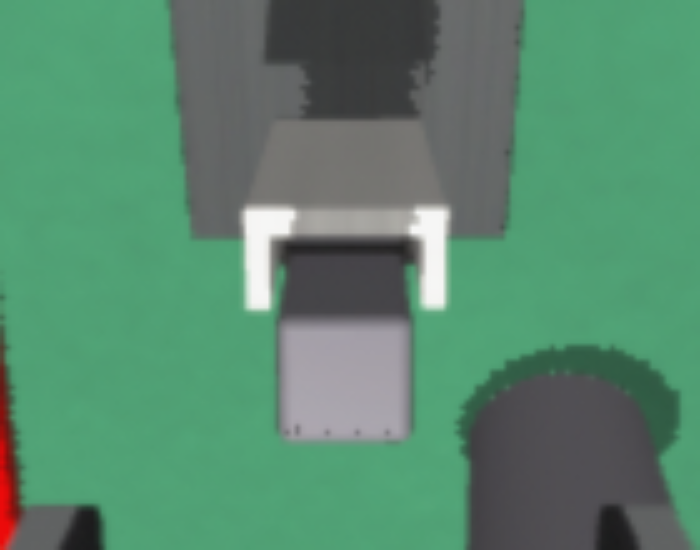

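Run:
```python
from h import *
import pickle
o,p=pickle.load(open("w1.pkl","rb"))
A=axes(-25.1,25); foot=np.array([0.619,-0.281,0.034])
P,v,c=cloud(p,o,box=(60,260,225,335)); L=(P-foot)@A
m=v&(abs(L[...,2]-0.152)<.003)&(abs(L[...,1])<.02)&(abs(L[...,0])<.03)
print(cv2.minAreaRect((L[m][:,:2]*1e4).astype(np.float32)),np.median(L[m][:,2]))
m=v&(c.min(-1)>200)
print("rim",L[m].min(0),L[m].max(0),np.percentile(L[m][:,1],[2,98]))
z=np.abs(P[...,2]-.014)<.004; c=c.astype(int); m=v&z&(c.max(-1)-c.min(-1)<20)
r=cv2.minAreaRect((P[m][:,:2]*1000).astype(np.float32)); print("rest",r)
f=foot+A@[-.0033,0,.002]; print(f)
```

```text
((-34.11048126220703, 1.4722213745117188), (203.43873596191406, 200.32508850097656), 0.5820922255516052) 0.1517934480338773
rim [-0.01790626 -0.01770124  0.0934814 ] [0.0009876  0.01793796 0.10172049] [-0.01758178  0.01778624]
rest ((617.6432495117188, -270.9193115234375), (108.38532257080078, 244.4693145751953), 75.66995239257812)
[ 0.61552619 -0.27937275  0.03441798]
```

```bash
cat >> h.py <<'E'
FOOT=np.array([0.6155,-0.2793,0.0344]); AC=axes(-25.0,25)
E
python3 - <<'E'
from plant import robot
from h import *
o=robot.get_obs()
print(step(o,toolR(AC),FOOT+AC@[0,0,.176]),o["force"])
E
```

```text
[ 0.0042 -0.0014  0.2124 -0.0026 -0.0024 -0.0084] [-0.11572454  0.30067611 -0.06339886]
```

>>> {"op": "move_arm", "data": {"steps": [[0.004,-0.001,0.1,0,0,-0.008,0.6],[0.004,-0.001,0.17,0,0,-0.008,0.6],[0.004,-0.001,0.212,0,0,-0.008,0.6],[0.004,-0.001,0.212,0,0,-0.008,0.6],[0.004,-0.001,0.212,0,0,-0.008,0.6]], "force": 40}}

```text
t: 4.82
tcp_pos: [0.5482, -0.2475, 0.1948]
ee_rot: [-179.9, 25.0, 155.0]
force: [0.8, 0.0, -0.2]
opening: 0.602
```

Run:
```python
from plant import robot,optics
from h import *
o=robot.get_obs();p=optics.read_camera("wrist");s=optics.read_camera("side")
cv2.imwrite("pics/w2.png",np.hstack([p["pixels"][:,120:460,::-1],cv2.resize(s["pixels"][230:350,230:410,::-1],(460,307))[:,:].repeat(1,0) if 0 else cv2.resize(s["pixels"][230:370,235:385,::-1],(450,420))]))
print(step(o,toolR(AC),FOOT+AC@[0,0,.176]),o["force"],o["tcp_pos"],o["ee_rot"],o["opening"])
```

```text
[ 0.0006 -0.0007  0.0016 -0.0026 -0.0012  0.    ] [ 0.83879663  0.02361641 -0.23404427] [ 0.54816792 -0.24750448  0.19476944] [-179.92143875   24.96289127  155.00096227] 0.6015213441981312
```

View pics/w2.png

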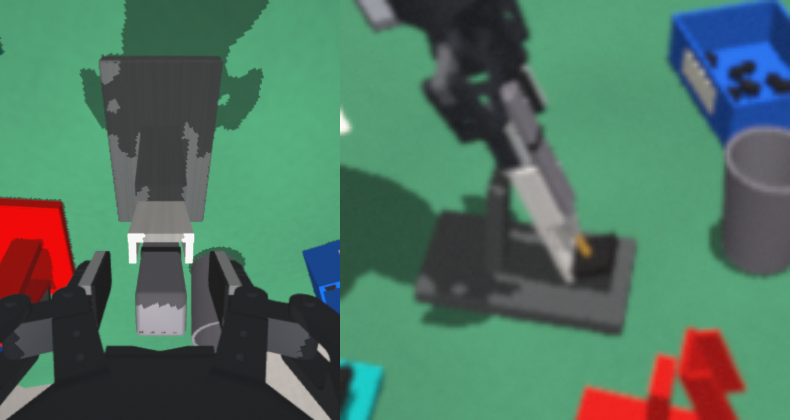

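The handle is centred between the jaws at about (160,300) in the crop. I'll close on it now.

>>> {"op": "move_arm", "data": {"steps": [[0,0,0,0,0,0,0.0],[0,0,0,0,0,0,0.0],[0,0,0,0,0,0,0.0],[0,0,0,0,0,0,0.0],[0,0,0,0,0,0,0.0],[0,0,0,0,0,0,0.0]], "force": 50}}

```text
t: 5.68
tcp_pos: [0.5484, -0.2476, 0.1963]
ee_rot: [-179.9, 25.1, 155.0]
force: [-1.6, 1.4, 5.6]
opening: 0.222
```

Run:
```python
from plant import robot
from h import *
o=robot.get_obs()
print(step(o,toolR(AC),FOOT+AC@[0,0,.176]),o["force"],o["tcp_pos"],o["ee_rot"],o["opening"])
```

```text
[ 0.0023 -0.0007  0.0042 -0.0033  0.0036  0.0003] [-1.58448566  1.44386456  5.60469466] [ 0.54837132 -0.24759278  0.19629446] [-179.89720859   25.10791173  155.01069865] 0.22181024530229285
```

>>> {"op": "move_arm", "data": {"steps": [[-0.001,0,-0.01,0,0,0,0.0],[-0.003,0,-0.05,0,0,0,0.0],[-0.003,0,-0.12,0,0,0,0.0],[-0.003,0,-0.2,0,0,0,0.0],[-0.003,0,-0.25,0,0,0,0.0],[-0.003,0,-0.25,0,0,0,0.0],[-0.003,0,-0.25,0,0,0,0.0]]}}

```text
t: 6.55
tcp_pos: [0.5014, -0.2255, 0.3093]
ee_rot: [-179.9, 25.0, 155.0]
force: [-0.7, -0.5, -1.2]
opening: 0.224
```

Run:
```python
from plant import robot,optics
from h import *
import pickle
o=robot.get_obs();p=optics.read_camera("wrist");s=optics.read_camera("side")
pickle.dump((o,p,s),open("w3.pkl","wb"))
r=optics.tip_of(p,"probe_tip")[:1]+optics.tip_of(s,"probe_tip")[:1]; print(r)
cv2.imwrite("pics/w3.png",np.hstack([p["pixels"][:,120:460,::-1],cv2.resize(s["pixels"][190:330,235:385,::-1],(450,420))]))
print(o["t"],o["force"],o["tcp_pos"],o["ee_rot"],o["opening"])
```

```text
[{'position': [208.4, 279.8], 'score': 0.64}, {'position': [266.8, 294.3], 'score': 0.75}]
6.55 [-0.66357864 -0.49121377 -1.19918776] [ 0.50142582 -0.2254566   0.30933114] [-179.91201757   25.03434586  155.00066346] 0.2237682257785012
```

View pics/w3.png

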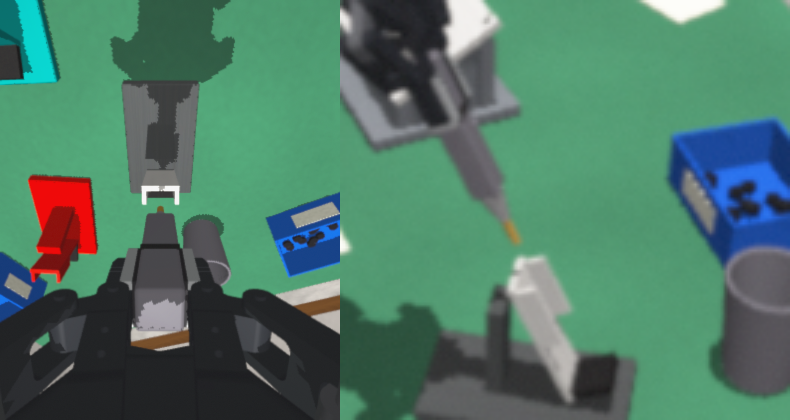

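The probe is held with its tip at wrist (208,280) and side (267,294). I'll measure the probe's axis in the tool frame.

Run:
```python
from h import *
import pickle
o,p,s=pickle.load(open("w3.pkl","rb"))
Rt,t=tool(o)
P,v,c=cloud(p,o,box=(195,345,240,320)); L=(P-t)@Rt*1000
for r in range(8,150,5): print(r+195,[tuple(int(x) for x in L[r,k].round(0)) for k in (30,35,40,45,50)])
m=v&(L[...,0]>2)&(L[...,0]<20)&(L[...,2]>20)&(L[...,2]<140)&(abs(L[...,1])<7)
q=L[m]; 
for _ in range(4):
    a=np.linalg.lstsq(np.c_[q[:,1:],np.ones(len(q))],q[:,0],rcond=None)[0]; e=q[:,0]-np.c_[q[:,1:],np.ones(len(q))]@a; q=q[abs(e)<1.5]
print("front x = a*y+b*z+c",a,len(q),q[:,2].min(),q[:,2].max(),"deg",np.degrees(np.arctan(a[1])))
# tip ray: tip in tool frame assuming z
Rc,cc=camT(p,o)
for pic,rc,ob in ((p,(208.4,279.8),o),(s,(266.8,294.3),None)):
    Rc,c0=camT(pic,ob); d=Rc@ray(pic,rc); c1=(c0-t)@Rt*1000; d1=d@Rt
    for zz in (170,174,178): print(zz,(c1+d1*(zz-c1[2])/d1[2]).round(1))
    for yy in (0,): print("y0",(c1+d1*(yy-c1[1])/d1[1]).round(1))
```

```text
203 [(-41, -15, 361), (-40, -7, 360), (-41, 0, 361), (-40, 8, 360), (-41, 16, 360)]
208 [(-49, -15, 364), (-49, -7, 364), (4, 0, 169), (-50, 8, 364), (-49, 16, 363)]
213 [(11, -7, 131), (11, -4, 130), (11, 0, 131), (11, 3, 131), (12, 7, 128)]
218 [(11, -7, 118), (11, -4, 119), (11, 0, 119), (11, 3, 119), (11, 7, 118)]
223 [(11, -7, 108), (11, -3, 108), (11, 0, 109), (11, 3, 109), (11, 6, 108)]
228 [(11, -6, 100), (11, -3, 98), (11, 0, 99), (11, 3, 98), (11, 6, 99)]
233 [(11, -6, 90), (11, -3, 89), (11, 0, 89), (11, 3, 90), (11, 6, 89)]
238 [(11, -6, 82), (11, -3, 82), (11, 0, 82), (11, 2, 83), (11, 5, 83)]
243 [(11, -6, 74), (11, -3, 75), (11, 0, 75), (11, 2, 75), (11, 5, 74)]
248 [(11, -5, 68), (12, -3, 67), (12, 0, 67), (11, 2, 69), (11, 5, 67)]
253 [(11, -5, 62), (11, -3, 61), (11, 0, 62), (10, 2, 63), (11, 5, 61)]
258 [(11, -5, 56), (11, -3, 56), (11, 0, 57), (11, 2, 55), (11, 4, 57)]
263 [(12, -5, 49), (11, -3, 51), (11, 0, 51), (11, 2, 51), (11, 4, 50)]
268 [(12, -5, 45), (11, -3, 46), (11, 0, 46), (11, 2, 46), (11, 4, 46)]
273 [(11, -5, 41), (11, -3, 41), (11, 0, 41), (10, 2, 
[... 725 characters left out ...]
 -4, 28), (-6, -2, 28), (-8, 0, 30), (-7, 2, 29), (-7, 4, 29)]
333 [(-1483, -74, 1863), (-1483, -35, 1864), (-1481, 5, 1861), (-1480, 44, 1860), (-1476, 83, 1855)]
338 [(-1547, -75, 1884), (-1527, -35, 1860), (-1526, 5, 1859), (-1500, 43, 1827), (-1498, 82, 1824)]
343 [(-1561, -74, 1843), (-1547, -35, 1827), (-1530, 4, 1807), (-1523, 43, 1799), (-1503, 80, 1775)]
front x = a*y+b*z+c [-1.37880902e-04  1.33224333e-02  1.00299786e+01] 1541 26.772366294417427 128.41344710000277 deg 0.7632740457943246
170 [  3.7  -0.2 170. ]
174 [  2.6  -0.2 174. ]
178 [  1.5  -0.2 178. ]
y0 [-26.    0.  277.1]
170 [-4.6e+00 -1.0e-01  1.7e+02]
174 [ -1.5   5.7 174. ]
178 [  1.5  11.5 178. ]
y0 [ -4.5   0.  170.1]
```

```bash
cat >> h.py <<'E'
TIP=np.array([.0019,-.0001,.1784]); SL=0.008
FC=np.array([.5694,.1648,.0793]); YAW=11.3
def press(off_y,h,FC=None,YAW=None,TIP=None,SL=None):
    g=globals(); FC=g["FC"] if FC is None else FC; YAW=g["YAW"] if YAW is None else YAW; TIP=g["TIP"] if TIP is None else TIP; SL=g["SL"] if SL is None else SL
    A=axes(YAW,30); Rt=toolR(A)@R.from_euler("y",-np.arctan(SL)).as_matrix()
    tip=FC+A@np.array([0,off_y,.018+h]); return Rt, tip-Rt@TIP
E
python3 - <<'E'
from plant import robot
from h import *
o=robot.get_obs(); Rt,t=press(-.052,.05); print(t,step(o,Rt,t), Rt@[SL,0,1])
E
```

```text
[0.45915473 0.08984483 0.29293327] [ 0.3248  0.5356 -0.1169 -0.5653 -0.1773 -1.0716] [ 0.49032302  0.09797621 -0.86605312]
```

>>> {"op": "move_arm", "data": {"steps": [[0.325,0.536,-0.117,-0.5,-0.16,-0.95,0.0],[0.325,0.536,-0.117,-0.5,-0.16,-0.95,0.0],[0.325,0.536,-0.117,-0.5,-0.16,-0.95,0.0],[0.325,0.536,-0.117,-0.5,-0.16,-0.95,0.0],[0.325,0.536,-0.117,-0.5,-0.16,-0.95,0.0],[0.325,0.536,-0.117,-0.5,-0.16,-0.95,0.0],[0.325,0.536,-0.117,-0.5,-0.16,-0.95,0.0],[0.325,0.536,-0.117,-0.5,-0.16,-0.95,0.0],[0.325,0.536,-0.117,-0.5,-0.16,-0.95,0.0]]}}

```text
t: 7.88
tcp_pos: [0.4597, 0.089, 0.2929]
ee_rot: [179.9, 29.9, -173.0]
force: [0.4, 0.0, -0.9]
opening: 0.227
```

Run:
```python
from plant import robot
from h import *
o=robot.get_obs(); Rt,t=press(-.052,.05); print(o["t"],o["tcp_pos"],step(o,Rt,t))
```

```text
7.875 [0.45966853 0.08897267 0.29288449] [ 0.0007  0.0019 -0.0005 -0.0681 -0.0175 -0.1246]
```

>>> {"op": "move_arm", "data": {"steps": [[0.001,0.002,0,-0.068,-0.0175,-0.125,0.0],[0.001,0.002,0,-0.068,-0.0175,-0.125,0.0],[0.001,0.002,0,-0.068,-0.0175,-0.125,0.0]]}}

```text
t: 8.25
tcp_pos: [0.4593, 0.0892, 0.2927]
ee_rot: [-180.0, 30.4, -168.8]
force: [0.2, 0.1, -1.1]
opening: 0.231
```

Run:
```python
from plant import robot,optics
from h import *
import pickle
o=robot.get_obs();p=optics.read_camera("wrist");s=optics.read_camera("side");tp=optics.read_camera("top")
pickle.dump((o,p,s,tp),open("w4.pkl","wb"))
for th in ["core_round_top","core_square_top","core_bar_top","probe_tip"]:
    for r in optics.tip_of(p,th)[:2]: print(th,np.round(r["position"],1),round(r["score"],2),np.round(px2w(p,r["position"],o),4))
cv2.imwrite("pics/w4.png",p["pixels"][:,:,::-1])
print(o["t"],o["force"],o["tcp_pos"],o["ee_rot"])
```

```text
core_square_top [195.4 336.1] 0.58 [0.5596 0.1691 0.0954]
core_bar_top [194.7 380.7] 0.59 [0.5489 0.2142 0.0962]
probe_tip [208.6 280.7] 0.7 [0.5388 0.1057 0.1461]
8.25 [ 0.19136675  0.11453271 -1.07363815] [0.45929229 0.08922572 0.29265173] [-179.99222515   30.44929969 -168.82819983]
```

View pics/w4.png

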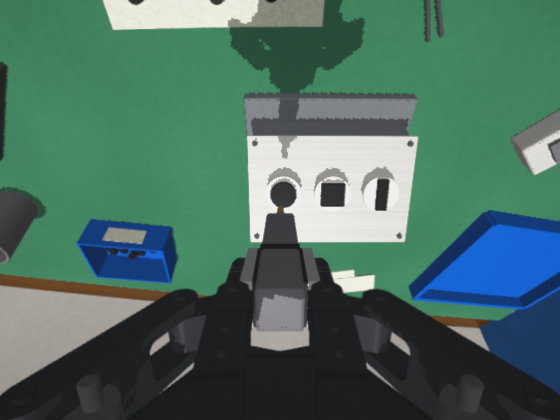

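The wrist view shows the round core at (284,193), the square at (333,194), the bar at (381,195) and the probe tip at (281,209), just in front of the round core. I'll fit the face and cores from this picture.

```bash
cat > fit.py <<'E'
from h import *
def fitface(p,o,box,verb=1):
    P,v,c=cloud(p,o,box=box); c=c.astype(int)
    A=axes(YAW,30); L=(P-FC)@A
    m=v&(c.min(-1)>130)&(abs(L[...,2])<.008)&(abs(L[...,0])<.062)&(abs(L[...,1])<.095)
    Q=P[m]
    for _ in range(5):
        ct=Q.mean(0); n=np.linalg.svd(Q-ct,full_matrices=False)[2][2]; n*=np.sign(n[2]); Q=Q[abs((Q-ct)@n)<.002]
    return P,v,c,L,Q,n,ct
E
python3 - <<'E'
from fit import *
import pickle
o,p,s,tp=pickle.load(open("w4.pkl","rb"))
P,v,c,L,Q,n,ct=fitface(p,o,(80,260,220,430))
print("tilt",np.degrees(np.arccos(n[2])),"yaw",np.degrees(np.arctan2(-n[1],-n[0])),"h",((ct-FC)@axes(YAW,30))*1000,len(Q))
A=axes(YAW,30)
Lq=(Q-FC)@A; print("rect",cv2.minAreaRect((Lq[:,:2]*1e3).astype(np.float32)))
d=c.max(-1)
for nm,y in (("round",-.052),("square",0),("bar",.052)):
    m=v&(d<70)&(L[...,2]>.010)&(L[...,2]<.026)&(abs(L[...,1]-y)<.02)&(abs(L[...,0])<.025)
    q=L[m]*1e3; print(nm,len(q),"med",np.median(q,0).round(1),"min",q.min(0).round(1),"max",q.max(0).round(1)); print(cv2.minAreaRect(q[:,:2].astype(np.float32)))
Rt,t=tool(o); print("tip expected px",proj(p,t+Rt@TIP,o), "tip local",((t+Rt@TIP-FC)@A*1e3).round(1))
E
```

```text
tilt 30.10143856514171 yaw 11.264933711570928 h [-7.64238042  5.18266742  1.62272182] 13164
rect ((-0.23363113403320312, 2.5925445556640625), (180.37400817871094, 119.38827514648438), 89.69871520996094)
round 477 med [ -1.5 -49.4  19.7] min [-13.8 -61.9  17.3] max [ 11.6 -36.9  21.7]
((-1.1434526443481445, -49.735321044921875), (25.67032241821289, 24.672636032104492), 7.730693340301514)
square 492 med [-0.5  2.  19.6] min [-12.2  -9.7  17.1] max [10.7 13.8 21.7]
((-0.7125978469848633, 2.000202178955078), (22.90940284729004, 23.53607177734375), 0.31729692220687866)
bar 309 med [-0.9 53.4 19.5] min [-16.3  48.5  16. ] max [15.2 59.1 21.7]
((-0.5210142135620117, 53.77347946166992), (31.485042572021484, 10.60162353515625), 0.03809036687016487)
tip expected px [[207.87093627 279.66658039]] tip local [ -0.2 -52.9  67.7]
```

```bash
cat >> h.py <<'E'
FC=FC+axes(YAW,30)@np.array([-.0005,.0022,.0014])
E
python3 - <<'E'
from plant import robot
from h import *
print(FC)
o=robot.get_obs()
for h in (.008,.004): Rt,t=press(-.052,h); print(h,step(o,Rt,t))
print([robot.get_obs()["force"].round(2) for _ in range(3)],o["t"])
E
```

```text
[0.56785787 0.16673534 0.08026244]
0.008 [ 0.0013  0.0041  0.0807 -0.0001 -0.      0.0005]
0.004 [ 0.0014  0.0041  0.0887 -0.0001 -0.      0.0005]
[array([-0.36, -0.5 , -1.35]), array([-0.36, -0.5 , -1.35]), array([-0.36, -0.5 , -1.35])] 8.6
```

>>> {"op": "move_arm", "data": {"steps": [[0.0013,0.004,0.03,0,0,0,0.0],[0.0013,0.004,0.055,0,0,0,0.0],[0.0013,0.004,0.072,0,0,0,0.0],[0.0013,0.004,0.081,0,0,0,0.0],[0.0013,0.004,0.081,0,0,0,0.0],[0.0013,0.004,0.081,0,0,0,0.0]]}}

```text
t: 9.35
tcp_pos: [0.4782, 0.0959, 0.2576]
ee_rot: [-180.0, 30.5, -168.7]
force: [-0.2, 0.1, 0.2]
opening: 0.231
```

```bash
cat > look.py <<'E'
from plant import robot,optics
from fit import *
import sys,pickle
def look(name,off):
    F=[];
    o=robot.get_obs();p=optics.read_camera("wrist"); F.append(o["force"])
    o2=robot.get_obs();F.append(o2["force"]); s=optics.read_camera("side"); F.append(robot.get_obs()["force"])
    pickle.dump((o,p,s),open(name+".pkl","wb"))
    Rt,t=tool(o); A=axes(YAW,30); tl=(t+Rt@TIP-FC)@A*1e3
    n=A[:,2]
    print("t",o["t"],"tip local",tl.round(2),"tilt err",np.degrees(np.arccos(-(Rt@[SL,0,1])@n/np.sqrt(1+SL*SL))).round(2),"F.n",[round(float(f@n),2) for f in F],"F",np.round(F[0],2))
    P,v,c,L,Q,nf,ct=fitface(p,o,(60,260,150,450))
    h=(P-ct)@nf*1e3; d=c.max(-1)
    print("face z",((ct-FC)@n*1e3).round(2),len(Q))
    for nm,y in (("round",-.052),("square",0),("bar",.052)):
        m=v&(d<75)&(h>9)&(h<24)&(abs(L[...,1]-y)<.016)&(abs(L[...,0])<.02)&(np.hypot(L[...,0]-tl[0]/1e3,L[...,1]-tl[1]/1e3)>.006)
        print(nm,m.sum(),"top above face",np.median(h[m]).round(2), "xy",(L[m][:,:2].mean(0)*1e3).round(1) if m.any() else None)
    print("tip px",proj(p,t+Rt@TIP,o).round(1))
    a=p["pixels"][150:270,220:360,::-1]; b=s["pixels"][160:230,215:305,::-1]
    cv2.imwrite(f"pics/{name}.png",np.hstack([cv2.resize(a,(467,400),interpolation=cv2.INTER_CUBIC),cv2.resize(b,(330,257)) if 0 else cv2.resize(b,(330,400))]))
if __name__=="__main__": look(sys.argv[1],0)
E
python3 look.py p1
python3 - <<'E'
from plant import robot
from h import *
o=robot.get_obs(); Rt,t=press(-.052,.002); print(step(o,Rt,t))
E
```

```text
t 9.35 tip local [  0.13 -52.01  26.09] tilt err 0.02 F.n [0.24, -1.01, -1.44] F [-0.23  0.07  0.15]
face z 0.23 16576
round 401 top above face 17.98 xy [ -3.9 -51.5]
square 675 top above face 17.96 xy [-0.8 -0.2]
bar 428 top above face 17.89 xy [-0.4 51.2]
tip px [[207.9 279.7]]
[ 0.0004  0.      0.0123 -0.0004  0.001   0.0007]
```

View pics/p1.png

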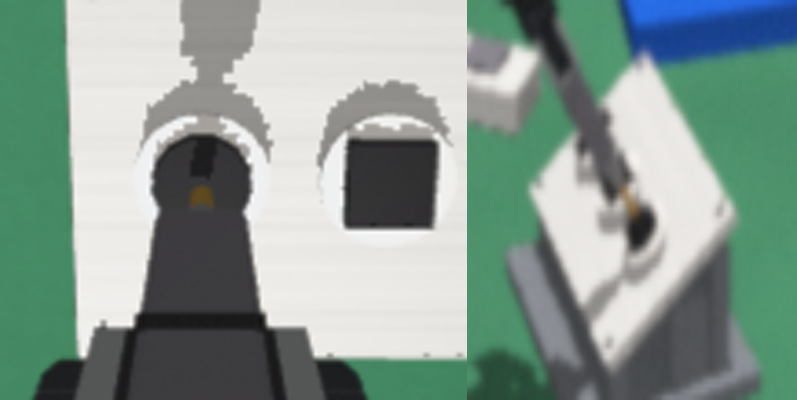

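The tip is lined up with the round core in y. The depth fit gives the core tops 17.9 to 18.0 mm above the face, as specified, so I can use it to monitor how far the core has gone in. Descending gently.

>>> {"op": "move_arm", "data": {"steps": [[0,0,0.006,0,0,0,0.0],[0,0,0.01,0,0,0,0.0],[0,0,0.014,0,0,0,0.0],[0,0,0.016,0,0,0,0.0],[0,0,0.016,0,0,0,0.0]]}}

```text
t: 10.07
tcp_pos: [0.4822, 0.0967, 0.2507]
ee_rot: [-180.0, 30.5, -168.7]
force: [-0.0, 0.2, -1.1]
opening: 0.231
```

```bash
python3 look.py p2
```

```text
t 10.075 tip local [  0.23 -52.04  18.05] tilt err 0.02 F.n [-1.0, 0.13, -0.61] F [-0.03  0.24 -1.14]
face z 0.24 17166
round 382 top above face 17.94 xy [ -5.  -51.5]
square 722 top above face 17.94 xy [-0.6 -0.2]
bar 458 top above face 17.92 xy [-1.  51.1]
tip px [[207.9 279.7]]
```

View pics/p2.png

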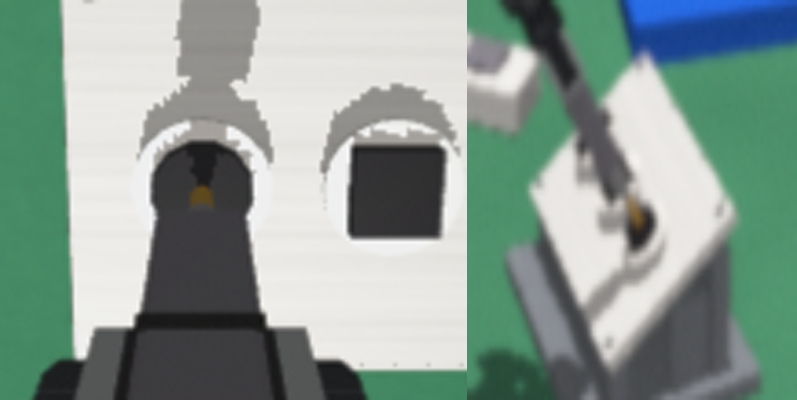

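>>> {"op": "move_arm", "data": {"steps": [[0,0,0.002,0,0,0,0.0],[0,0,0.004,0,0,0,0.0],[0,0,0.004,0,0,0,0.0]]}}

```text
t: 10.55
tcp_pos: [0.4832, 0.0969, 0.2491]
ee_rot: [-180.0, 30.5, -168.7]
force: [0.8, 1.2, 1.0]
opening: 0.229
```

```bash
python3 look.py p3
```

```text
t 10.55 tip local [  0.3  -52.04  16.13] tilt err 0.03 F.n [0.35, 0.92, 0.31] F [0.77 1.19 0.97]
face z 0.22 17313
round 380 top above face 16.21 xy [ -4.9 -51.6]
square 731 top above face 17.98 xy [-1.  -0.3]
bar 467 top above face 17.94 xy [-0.6 51.1]
tip px [[207.9 279.7]]
```

The core has gone in 1.75 mm, which agrees with the tip position of 1.87 mm. I'll go 1.3 mm further and hold.

>>> {"op": "move_arm", "data": {"steps": [[0,0,0.0015,0,0,0,0.0],[0,0,0.0026,0,0,0,0.0],[0,0,0.0026,0,0,0,0.0],[0,0,0.0026,0,0,0,0.0]]}}

```text
t: 11.15
tcp_pos: [0.4838, 0.097, 0.248]
ee_rot: [-180.0, 30.5, -168.7]
force: [-0.4, 0.0, 1.6]
opening: 0.227
```

```bash
python3 look.py p4
```

```text
t 11.15 tip local [  0.33 -52.03  14.89] tilt err 0.03 F.n [1.59, 1.15, 1.04] F [-0.36  0.    1.63]
face z 0.23 17373
round 385 top above face 14.9 xy [ -4.9 -51.6]
square 736 top above face 18.03 xy [-0.5 -0.3]
bar 479 top above face 18.0 xy [-0.6 51. ]
tip px [[207.9 279.7]]
```

View pics/p4.png

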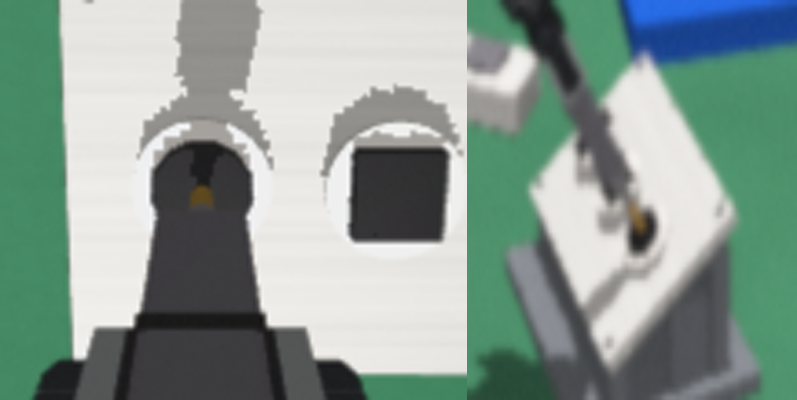

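The round core is in by 3.08 mm. I'll hold here for half a second and more.

>>> {"op": "move_arm", "data": {"steps": [[0,0,0,0,0,0,0.0],[0,0,0,0,0,0,0.0],[0,0,0,0,0,0,0.0],[0,0,0,0,0,0,0.0],[0,0,0,0,0,0,0.0]]}}

```text
t: 11.88
tcp_pos: [0.4838, 0.097, 0.248]
ee_rot: [-180.0, 30.5, -168.7]
force: [-1.1, 0.2, 0.6]
opening: 0.228
```

```bash
python3 look.py p5
python3 - <<'E'
from fit import *
import pickle
o,p,s=pickle.load(open("p5.pkl","rb"))
A=axes(YAW,30); 
th=np.linspace(0,2*np.pi,60)
im=p["pixels"][:,:,::-1].copy()
big=cv2.resize(im[160:250,240:350],(880,720),interpolation=cv2.INTER_CUBIC)
for r,col in ((14,(0,255,0)),(3,(0,0,255))):
    X=FC+np.c_[r*np.cos(th),r*np.sin(th)-52,np.full(60,15)]/1e3@A.T
    q=proj(p,X,o); q=((q-[160,240]+.5)*8).astype(int)
    cv2.polylines(big,[q[:,::-1].reshape(-1,1,2).astype(np.int32)],True,col,1)
cv2.imwrite("pics/p5o.png",cv2.resize(big,(730,600)))
E
```

```text
t 11.875 tip local [  0.31 -52.03  14.88] tilt err 0.03 F.n [1.04, 1.07, 0.51] F [-1.06  0.18  0.62]
face z 0.21 17367
round 382 top above face 14.94 xy [ -4.9 -51.6]
square 733 top above face 17.99 xy [-0.5 -0.3]
bar 474 top above face 17.89 xy [-0.5 51.1]
tip px [[207.9 279.7]]
```

View pics/p5o.png

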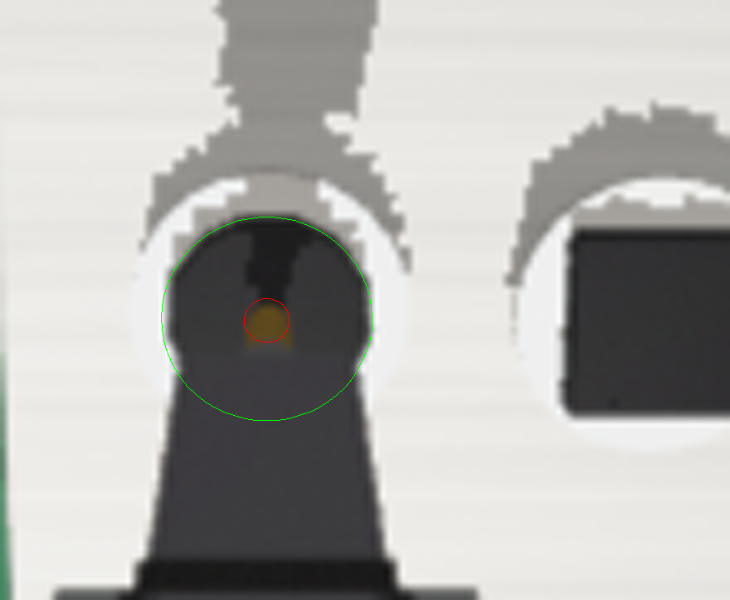

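The overlay shows the brass tip within about 1 mm of the round core's centre, and the press stood at 3.05 mm throughout the hold. I'll retract and move over the square core.

>>> {"op": "move_arm", "data": {"steps": [[0,0,-0.01,0,0,0,0.0],[0,0,-0.03,0,0,0,0.0],[0,0,-0.04,0,0,0,0.0],[0,0.052,-0.04,0,0,0,0.0],[0,0.104,-0.04,0,0,0,0.0],[0,0.104,-0.03,0,0,0,0.0],[0,0.104,-0.02,0,0,0,0.0],[0,0.104,-0.02,0,0,0,0.0],[0,0.104,-0.02,0,0,0,0.0]]}}

```text
t: 13.1
tcp_pos: [0.4689, 0.1464, 0.2564]
ee_rot: [-180.0, 30.5, -168.7]
force: [-0.1, -1.1, -0.4]
opening: 0.225
```

```bash
python3 look.py q1
python3 - <<'E'
from plant import robot
from h import *
o=robot.get_obs()
for h in (0,):
  Rt,t=press(0,h); print(step(o,Rt,t))
E
```

```text
t 13.1 tip local [ 0.15 -0.79 24.67] tilt err 0.04 F.n [-0.21, -0.68, -0.61] F [-0.13 -1.08 -0.44]
face z 0.17 16775
round 649 top above face 18.04 xy [ -1.  -51.1]
square 405 top above face 18.01 xy [-4.7  0.6]
bar 420 top above face 18.01 xy [-0.7 51.7]
tip px [[207.9 279.7]]
[ 0.0004  0.001   0.0137 -0.0013  0.001  -0.0007]
```

View pics/q1.png

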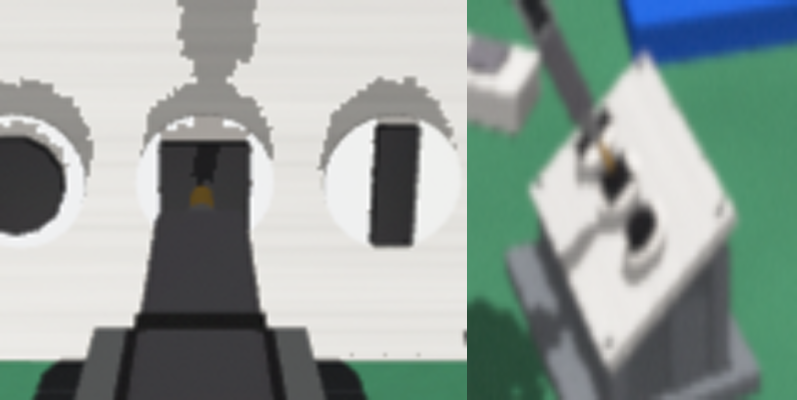

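The round core is back up at 18.04 mm, and the tip is over the square core about 0.8 mm off in y. I'll correct that and descend.

>>> {"op": "move_arm", "data": {"steps": [[0,0.002,0.005,0,0,0,0.0],[0,0.002,0.009,0,0,0,0.0],[0,0.002,0.012,0,0,0,0.0],[0,0.002,0.0145,0,0,0,0.0],[0,0.002,0.0165,0,0,0,0.0],[0,0.002,0.0165,0,0,0,0.0]]}}

```text
t: 13.95
tcp_pos: [0.4727, 0.1484, 0.2495]
ee_rot: [-180.0, 30.5, -168.7]
force: [-0.9, -0.2, 0.1]
opening: 0.225
```

```bash
python3 look.py q2
```

```text
t 13.95 tip local [ 0.29  0.42 16.59] tilt err 0.05 F.n [0.55, 0.27, -0.3] F [-0.9  -0.21  0.1 ]
face z 0.19 17384
round 690 top above face 18.0 xy [ -1. -51.]
square 372 top above face 16.75 xy [-5.5  0.4]
bar 459 top above face 17.96 xy [-0.8 51.7]
tip px [[207.9 279.7]]
```

>>> {"op": "move_arm", "data": {"steps": [[0,0,0.002,0,0,0,0.0],[0,0,0.0036,0,0,0,0.0],[0,0,0.0036,0,0,0,0.0],[0,0,0.0036,0,0,0,0.0],[0,0,0.0036,0,0,0,0.0]]}}

```text
t: 14.68
tcp_pos: [0.4735, 0.1485, 0.248]
ee_rot: [-180.0, 30.5, -168.7]
force: [-1.4, -1.0, 1.0]
opening: 0.228
```

```bash
python3 look.py q3
```

```text
t 14.675 tip local [ 0.29  0.44 14.88] tilt err 0.05 F.n [1.63, 1.06, 0.59] F [-1.41 -1.04  0.97]
face z 0.19 17453
round 702 top above face 17.96 xy [ -1.  -51.1]
square 373 top above face 15.05 xy [-5.6  0.2]
bar 462 top above face 18.03 xy [-0.6 51.7]
tip px [[207.9 279.7]]
```

View pics/q3.png

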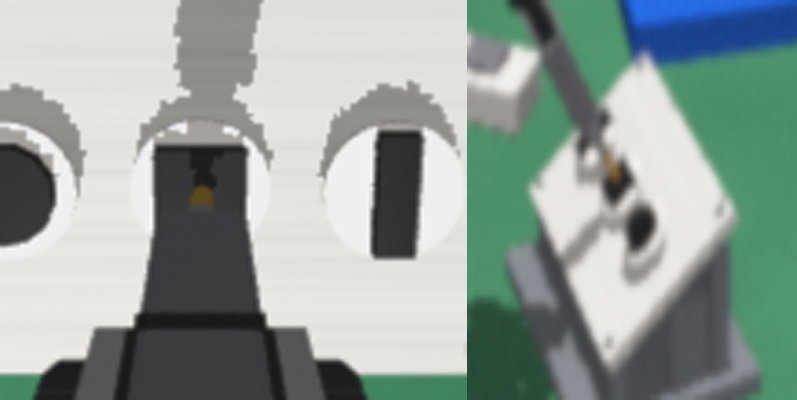

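The square core is in by about 3.0 mm with the tip centred. I'll hold, then back off.

>>> {"op": "move_arm", "data": {"steps": [[0,0,0,0,0,0,0.0],[0,0,0,0,0,0,0.0],[0,0,0,0,0,0,0.0],[0,0,0,0,0,0,0.0],[0,0,0,0,0,0,0.0]]}}

```text
t: 15.4
tcp_pos: [0.4735, 0.1486, 0.248]
ee_rot: [-180.0, 30.5, -168.7]
force: [-0.3, 0.3, 1.1]
opening: 0.229
```

```bash
python3 look.py q4
```

```text
t 15.4 tip local [ 0.29  0.45 14.86] tilt err 0.04 F.n [1.04, 1.27, 0.26] F [-0.28  0.31  1.07]
face z 0.18 17451
round 705 top above face 17.97 xy [ -1. -51.]
square 370 top above face 14.98 xy [-5.6  0.2]
bar 462 top above face 17.91 xy [-0.6 51.7]
tip px [[207.9 279.7]]
```

>>> {"op": "move_arm", "data": {"steps": [[0,0,-0.01,0,0,0,0.0],[0,0,-0.04,0,0,0,0.0],[0,0,-0.12,0,0,0,0.0],[0,0,-0.12,0,0,0,0.0],[0,0,-0.12,0,0,0,0.0]]}}

```text
t: 16.12
tcp_pos: [0.4438, 0.1426, 0.2997]
ee_rot: [-180.0, 30.5, -168.7]
force: [0.1, -0.6, -0.3]
opening: 0.223
```

```bash
python3 look.py q5
python3 - <<'E'
from fit import *
from plant import robot
import pickle
o,p,s=pickle.load(open("q5.pkl","rb")); Rt,t=tool(o)
P,v,c=cloud(p,o,box=(195,345,240,320)); L=(P-t)@Rt*1000
m=v&(L[...,0]>2)&(L[...,0]<20)&(L[...,2]>32)&(L[...,2]<128)&(abs(L[...,1])<6)
q=L[m]
for _ in range(4):
    a=np.linalg.lstsq(np.c_[q[:,1:],np.ones(len(q))],q[:,0],rcond=None)[0]; e=q[:,0]-np.c_[q[:,1:],np.ones(len(q))]@a; q=q[abs(e)<1.5]
print("front",a)
m=v&(L[...,2]>25)&(L[...,2]<32)&(L[...,0]<8)&(L[...,0]>-8)&(abs(L[...,1])<8); print("end z",np.median(L[m][:,2]),m.sum())
# target above cradle: tip at local (0.001,0,.07)
Rp=toolR(AC)@R.from_euler("y",-np.arctan(SL)).as_matrix()
tg=FOOT+AC@[.002,0,.13]-Rp@TIP; print(tg,step(robot.get_obs(),Rp,tg))
E
```

```text
t 16.125 tip local [2.000e-02 4.100e-01 7.478e+01] tilt err 0.08 F.n [-0.27, -1.14, -0.4] F [ 0.1  -0.55 -0.32]
face z 0.18 12702
round 458 top above face 18.07 xy [ -0.9 -51.1]
square 370 top above face 18.05 xy [-1.1  0.6]
bar 294 top above face 18.02 xy [-0.8 51.8]
tip px [[207.9 279.7]]
front [-1.64600147e-03  9.82380880e-04  1.12497897e+01]
end z 28.001263895169206 1356
[ 0.4994457  -0.22507266  0.31495897] [ 0.0135 -0.7429 -0.0451  0.5663  0.1597  1.0681]
```

Both presses are done and all the cores are back at 18 mm. The refit shows the handle parallel to the tool axis, offset 1.25 mm in x. To return the probe, I'll go back to the recorded grasp pose.

```bash
cat >> h.py <<'E'
GR=R.from_euler("xyz",[-179.9,25.1,155.01],degrees=True).as_matrix(); GP=np.array([0.54837,-0.24759,0.19629])
def ret(x,z): return GR, GP+GR@np.array([-x,0,-z])
E
python3 - <<'E'
from plant import robot
from h import *
o=robot.get_obs(); Rp,t=ret(.002,.14); print(t,step(o,Rp,t))
E
```

```text
[ 0.49628678 -0.22304468  0.32391784] [ 0.0091 -0.7377 -0.0632  0.566   0.1722  1.0695]
```

>>> {"op": "move_arm", "data": {"steps": [[0.009,-0.738,-0.063,0.53,0.16,1.0,0.0],[0.009,-0.738,-0.063,0.53,0.16,1.0,0.0],[0.009,-0.738,-0.063,0.53,0.16,1.0,0.0],[0.009,-0.738,-0.063,0.53,0.16,1.0,0.0],[0.009,-0.738,-0.063,0.53,0.16,1.0,0.0],[0.009,-0.738,-0.063,0.53,0.16,1.0,0.0],[0.009,-0.738,-0.063,0.53,0.16,1.0,0.0],[0.009,-0.738,-0.063,0.53,0.16,1.0,0.0],[0.009,-0.738,-0.063,0.53,0.16,1.0,0.0]]}}

```text
t: 17.35
tcp_pos: [0.4959, -0.2215, 0.3228]
ee_rot: [179.9, 25.3, 157.4]
force: [0.3, 0.8, -1.5]
opening: 0.228
```

Run:
```python
from plant import robot
from h import *
o=robot.get_obs(); Rp,t=ret(.002,.14); print(step(o,Rp,t))
Rp,t=ret(.002,.115); print(step(o,Rp,t))
```

```text
[-0.0026 -0.0027 -0.0012  0.0392  0.0073  0.0717]
[-0.0024 -0.0037  0.0488  0.0392  0.0073  0.0717]
```

>>> {"op": "move_arm", "data": {"steps": [[-0.0026,-0.003,0.02,0.039,0.007,0.072,0.0],[-0.0025,-0.0035,0.04,0.039,0.007,0.072,0.0],[-0.0025,-0.0037,0.049,0.039,0.007,0.072,0.0],[-0.0025,-0.0037,0.049,0.039,0.007,0.072,0.0]]}}

```text
t: 17.85
tcp_pos: [0.506, -0.2272, 0.3007]
ee_rot: [-179.9, 25.1, 155.0]
force: [-0.5, 1.0, -0.8]
opening: 0.231
```

Run:
```python
from plant import robot,optics
from h import *
o=robot.get_obs();p=optics.read_camera("wrist");s=optics.read_camera("side")
cv2.imwrite("pics/r1.png",np.hstack([cv2.resize(p["pixels"][150:330,200:360,::-1],(373,420)),cv2.resize(s["pixels"][230:340,245:355,::-1],(420,420))]))
P,v,c=cloud(p,o,box=(100,260,225,335)); L=(P-FOOT)@AC; m=v&(c.min(-1)>200)&(L[...,2]>.08)&(L[...,2]<.11)
print("rim y",np.percentile(L[m][:,1],[2,50,98]),"x",np.percentile(L[m][:,0],[2,98]),"z",np.median(L[m][:,2]))
Rt,t=tool(o); print("tip cradle",((t+Rt@[.0013,0,.1783]-FOOT)@AC*1e3).round(1))
for x,z in ((.002,.06),(.002,.02),(.001,.004),(0,0)):
    print(x,z,step(o,*ret(x,z)))
```

```text
rim y [-0.01717094 -0.00288783  0.01777389] x [-0.01470594  0.00323569] z 0.09717653885628823
tip cradle [  1.5   0.8 114.3]
0.002 0.06 [-0.0007 -0.0009  0.1091  0.0014 -0.0015  0.0009]
0.002 0.02 [-0.0008 -0.0009  0.1891  0.0014 -0.0015  0.0009]
0.001 0.004 [ 0.0012 -0.001   0.2211  0.0014 -0.0015  0.0009]
0 0 [ 0.0032 -0.001   0.2291  0.0014 -0.0015  0.0009]
```

View pics/r1.png

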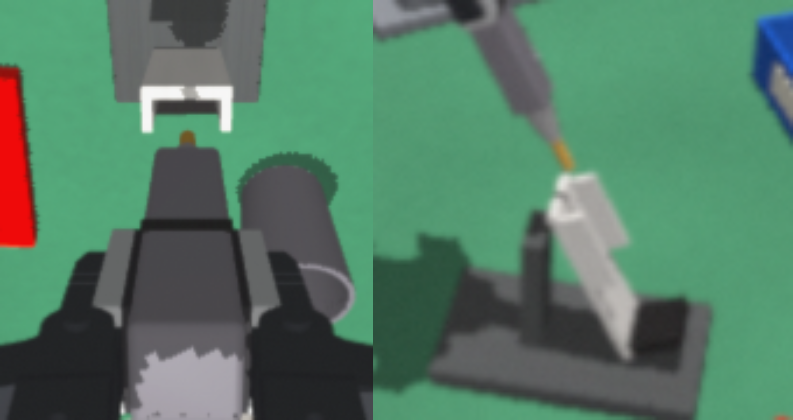

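The tip is lined up with the cradle: rim centred at (186,105) in the crop, tip at (187,137). Going down along the axis.

>>> {"op": "move_arm", "data": {"steps": [[-0.001,-0.001,0.04,0,0,0,0.0],[-0.001,-0.001,0.08,0,0,0,0.0],[-0.001,-0.001,0.12,0,0,0,0.0],[-0.001,-0.001,0.16,0,0,0,0.0],[-0.001,-0.001,0.19,0,0,0,0.0],[0,-0.001,0.21,0,0,0,0.0],[0.001,-0.001,0.221,0,0,0,0.0],[0.001,-0.001,0.221,0,0,0,0.0],[0.001,-0.001,0.221,0,0,0,0.0]]}}

```text
t: 19.08
tcp_pos: [0.5478, -0.2478, 0.2015]
ee_rot: [-179.9, 25.2, 155.0]
force: [-0.2, -1.1, -0.7]
opening: 0.229
```

Run:
```python
from plant import robot
from h import *
o=robot.get_obs(); print(o["force"],o["wrist_torque"],[step(o,*ret(x,z)) for x,z in ((.0005,.0005),(0,0))])
```

```text
[-0.18777242 -1.07458727 -0.71449983] [ 0.09798639  0.22459214 -0.0376487 ] [array([0.0027, 0.0008, 0.0088, 0.0003, 0.0018, 0.0003]), array([0.0037, 0.0008, 0.0098, 0.0003, 0.0018, 0.0003])]
```

>>> {"op": "move_arm", "data": {"steps": [[0.002,0.0008,0.004,0,0,0,0.0],[0.003,0.0008,0.007,0,0,0,0.0],[0.0033,0.0008,0.009,0,0,0,0.0],[0.0033,0.0008,0.009,0,0,0,0.0]]}}

```text
t: 19.58
tcp_pos: [0.5484, -0.2476, 0.1966]
ee_rot: [-179.9, 25.1, 155.0]
force: [-0.3, -0.1, -0.7]
opening: 0.224
```

Run:
```python
from plant import robot,optics
from h import *
o=robot.get_obs(); print(o["force"],o["wrist_torque"],o["tcp_pos"],[step(o,*ret(x,z)) for x,z in ((0,0),)])
p=optics.read_camera("wrist");s=optics.read_camera("side")
cv2.imwrite("pics/r2.png",np.hstack([cv2.resize(p["pixels"][150:330,200:360,::-1],(373,420)),cv2.resize(s["pixels"][230:340,245:355,::-1],(420,420))]))
```

```text
[-0.31676691 -0.14182901 -0.66193093] [ 0.12289639  0.21011555 -0.03541721] [ 0.54838814 -0.24756473  0.19661547] [array([ 0.0003, -0.0001,  0.0006,  0.0003,  0.0016,  0.0004])]
```

View pics/r2.png

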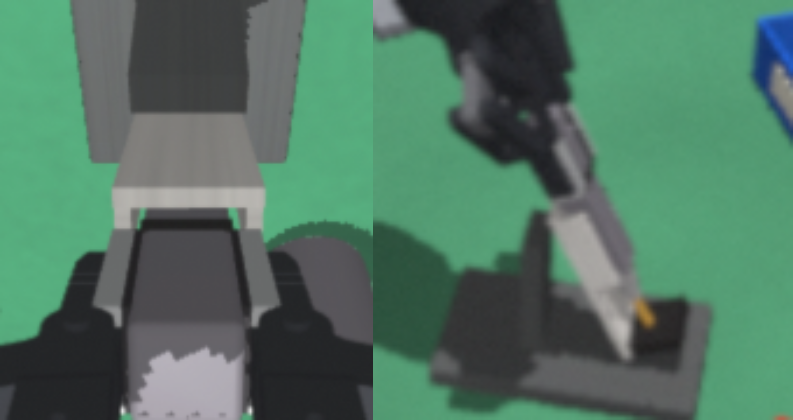

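The probe is in the cradle with its tip at the foot, side crop (650,318). I'll lower a last bit to feel contact.

>>> {"op": "move_arm", "data": {"steps": [[0.0006,0,0.0012,0,0,0,0.0],[0.0006,0,0.002,0,0,0,0.0],[0.0006,0,0.002,0,0,0,0.0]]}}

```text
t: 20.05
tcp_pos: [0.5485, -0.2476, 0.1964]
ee_rot: [-179.9, 25.2, 155.0]
force: [-3.2, 1.0, 4.4]
opening: 0.228
```

Run:
```python
from plant import robot,optics
from h import *
o=robot.get_obs(); print(o["force"],o["wrist_torque"],o["tcp_pos"],[step(o,*ret(x,z)) for x,z in ((0,0),)])
```

```text
[-3.1558582   0.98274747  4.370777  ] [0.12298568 0.34484852 0.05404898] [ 0.54846916 -0.2476065   0.19636756] [array([ 0.0002, -0.0001,  0.0001,  0.    ,  0.0034,  0.0007])]
```

Contact at about 5 N on the rubber foot, the same as at the pickup. Releasing.

>>> {"op": "move_arm", "data": {"steps": [[0,0,-0.0006,0,0,0,0.26],[0,0,-0.0006,0,0,0,0.3],[0,0,-0.0006,0,0,0,0.4],[0,0,-0.0006,0,0,0,0.5],[0,0,-0.0006,0,0,0,0.6],[0,0,-0.0006,0,0,0,0.6],[0,0,-0.0006,0,0,0,0.6]]}}

```text
t: 20.92
tcp_pos: [0.5483, -0.2476, 0.1966]
ee_rot: [-179.9, 25.2, 155.0]
force: [-0.7, 0.3, 0.4]
opening: 0.6
```

Run:
```python
from plant import robot,optics
from h import *
o=robot.get_obs(); print(o["force"],o["opening"],o["tcp_pos"],o["t"])
p=optics.read_camera("wrist");s=optics.read_camera("side")
cv2.imwrite("pics/r3.png",np.hstack([cv2.resize(p["pixels"][150:350,160:400,::-1],(480,400)),cv2.resize(s["pixels"][230:340,255:345,::-1],(320,400))]))
```

```text
[-0.68869462  0.30939655  0.41228684] 0.5999604480595151 [ 0.54834256 -0.24755467  0.19658924] 20.925
```

View pics/r3.png

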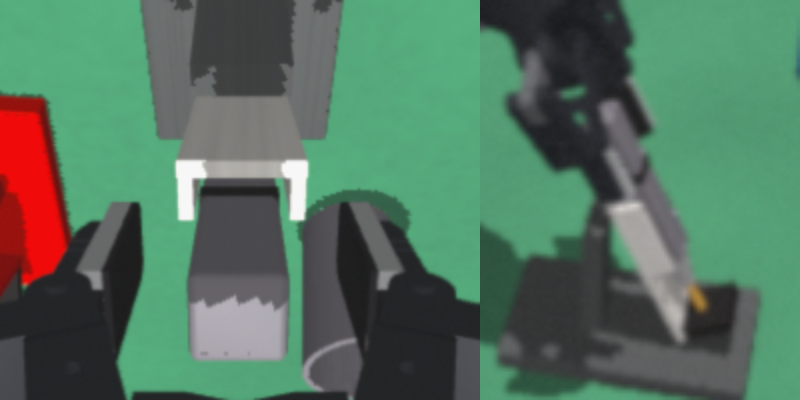

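The probe is free and centred between the open jaws at (238,320) in the crop, leaning in the cradle with its tip on the foot. I'll back straight off along the axis.

>>> {"op": "move_arm", "data": {"steps": [[0,0,-0.06,0,0,0,0.6],[0,0,-0.15,0,0,0,0.6],[0,0,-0.22,0,0,0,0.6],[0,0,-0.22,0,0,0,0.6],[0,0,-0.22,0,0,0,0.6]]}}

```text
t: 21.65
tcp_pos: [0.5059, -0.2276, 0.2957]
ee_rot: [-179.9, 25.2, 155.0]
force: [-0.2, -0.7, 0.1]
opening: 0.602
```

Run:
```python
from plant import robot,optics
from h import *
import pickle
o=robot.get_obs(); p=optics.read_camera("wrist");s=optics.read_camera("side");tp=optics.read_camera("top")
print(o["t"],o["force"])
P,v,c=cloud(p,o,box=(60,260,225,335)); L=(P-FOOT)@AC
m=v&(abs(L[...,2]-0.150)<.004)&(abs(L[...,1])<.02)&(abs(L[...,0])<.03)
print("end",cv2.minAreaRect((L[m][:,:2]*1e3).astype(np.float32)),np.median(L[m][:,2]))
cv2.imwrite("pics/f.png",np.hstack([cv2.resize(s["pixels"][:,:,::-1],(400,300)),cv2.resize(tp["pixels"][:,:,::-1],(400,300))]))
p0=pickle.load(open("ps0.pkl","rb"))
for n,a in (("side",s),("top",tp)):
    d=(np.abs(a["pixels"].astype(int)-p0[n]["pixels"].astype(int)).max(-1)>60).astype(np.uint8)
    d=cv2.morphologyEx(d,cv2.MORPH_OPEN,np.ones((3,3),np.uint8)); k,_,st,ce=cv2.connectedComponentsWithStats(d)
    print(n,[(st[i,4],ce[i].round(0).tolist()) for i in range(1,k)])
r=optics.tip_of(s,"probe_tip")[:1]; print(r)
```

```text
21.65 [-0.18680352 -0.74057206  0.08987274]
end ((-0.6910409927368164, -0.5040283203125), (19.919795989990234, 19.46171760559082), 89.92089080810547) 0.14971918978173215
side [(np.int32(45), [1.0, 6.0]), (np.int32(63), [150.0, 6.0]), (np.int32(49), [169.0, 14.0]), (np.int32(1769), [155.0, 45.0]), (np.int32(12), [84.0, 22.0]), (np.int32(30), [180.0, 23.0]), (np.int32(2347), [107.0, 96.0]), (np.int32(18), [117.0, 26.0]), (np.int32(27), [187.0, 29.0]), (np.int32(25), [194.0, 37.0]), (np.int32(723), [68.0, 51.0]), (np.int32(21), [201.0, 43.0]), (np.int32(12), [210.0, 50.0]), (np.int32(15), [128.0, 54.0]), (np.int32(40), [218.0, 58.0]), (np.int32(419), [201.0, 73.0]), (np.int32(1609), [184.0, 105.0]), (np.int32(222), [128.0, 90.0]), (np.int32(28), [170.0, 81.0]), (np.int32(391), [64.0, 100.0]), (np.int32(21), [237.0, 118.0]), (np.int32(394), [61.0, 147.0]), (np.int32(126), [63.0, 131.0]), (np.int32(360), [223.0, 147.0]), (np.int32(2328), [248.0, 184.0]), (np.int32(227), [70.0, 172.0]), (np.int32(1921), [88.0, 198.0]), (np.int32(15), [101.0, 226.0]), (np.int32(189), [95.0, 235.0]), (np.int
[... 907 characters left out ...]
, 307.0]), (np.int32(9), [399.0, 270.0]), (np.int32(62), [405.0, 281.0]), (np.int32(625), [293.0, 306.0]), (np.int32(21), [417.0, 289.0]), (np.int32(15), [386.0, 298.0]), (np.int32(375), [247.0, 318.0]), (np.int32(4800), [340.0, 378.0]), (np.int32(100), [66.0, 341.0]), (np.int32(2427), [116.0, 377.0]), (np.int32(67), [85.0, 348.0]), (np.int32(561), [21.0, 374.0]), (np.int32(1743), [208.0, 388.0]), (np.int32(48), [260.0, 396.0]), (np.int32(181), [280.0, 397.0]), (np.int32(9), [119.0, 400.0]), (np.int32(20), [249.0, 402.0]), (np.int32(84), [392.0, 415.0]), (np.int32(15), [136.0, 417.0]), (np.int32(9), [159.0, 415.0]), (np.int32(6), [126.0, 418.0])]
[{'position': [314.0, 316.2], 'score': 0.96}]
```

View pics/f.png

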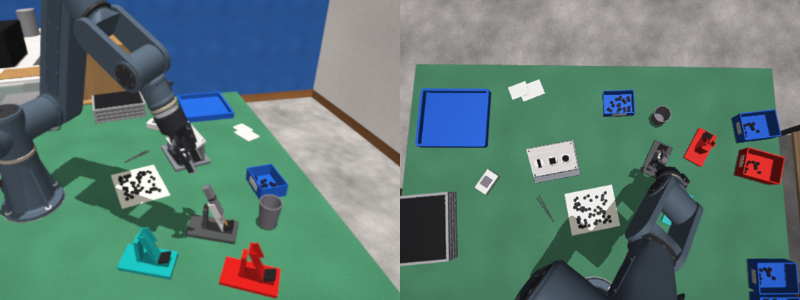

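The probe is back: its handle end lies within 1 mm of where it started, and the rest, pot, bin, gauge and jig are unchanged. The image differences come from the arm and its shadow only. Handing in.

```bash
python3 -c "
from plant import job_done,robot
print(job_done()); print(robot.get_obs()['t'])"
```

```text
the job is handed in; nothing more can be done
None
the job is handed in; nothing more can be done
```

The job is done and handed in at about 21.7 s on the robot's clock, against the 59 s limit. I took the probe from the dark steel rest and pressed the round core, then the square one. I then laid the probe back tip-down on the foot, let go and backed off.

- **Presses:** Camera depth showed the round core in by 3.05–3.1 mm and the square core by 2.95–3.0 mm, each held for over half a second. The probe was within about 0.1° of square by the measured tool pose and my fit of the probe's axis. The tip landed within about 1 mm of each core's middle.
- **Force on the cores:** The wrist readings showed no more than about 2 N along the push, though they carry about 1 N of noise. Both cores came back up to 18.0 mm above the face, and the bar was not touched.
- **Probe's return:** The handle end is within about 1 mm of where it started. The tip bore on the foot at about 5 N just before I let go, about the same as at pickup.
- **Surroundings:** Before-and-after pictures show changes only from the arm and its shadow.

Some readings disagreed:
- The top and wrist cameras placed the jig about 2 mm apart, so I used mainly the wrist camera, and the contact position confirmed it.
- The network's side-view tip position was about 4 pixels off what the picture showed, so I did not use it.
- The probe's tilt in the gripper first measured 0.76° and about 0.06° later. I had corrected for 0.46°, so squareness may be off by about half a degree.

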